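Clamp the brass shaft in the V-blocks

ROBOT

A 7-joint arm with a two-finger parallel gripper is mounted at the origin on the work surface; the furniture and walls round the work are solid. World frame = base frame: x ahead of the robot, y to its left, z up, the work surface at z = 0. Lengths are in m, angles in rad, forces in N, time in s.
With the tool pointing down it reaches from about 0.4 to 0.85 m from the base axis. Payload 10.4 kg.
Tool frame: the origin (TCP) lies between the finger pads; the fingertips stand 25 mm ahead of it and the grasp point (between the pads) lies 6 mm ahead of it; z points along the fingers, y is the direction in which the jaws open and shut (so a half turn about z gives the same grasp; the last joint's range is limited). The gripper opens to 85 mm and grips with 20 to 120 N. Pads are 22 mm wide; open, the fingers measure 114 mm over their backs; the gripper's body (76 mm by 85 mm) begins 54 mm behind the grasp point. The pads swing forward as they close: fully open they stand 13 mm farther back than shut.
Start: joints at [1.286, 0.332, -0.065, 1.46, 0.022, 1.35, -0.088], TCP at [0.162, -0.604, 0.256] pointing down, gripper open.
Joint ranges: [-2.6, 2.6], [-0.5, 2.12], [-1.47, 1.34], [0.16, 2.42], [-1.27, 4.41], [0.06, 2.06], [-2.6, 2.6]. Speed limits (rad/s): [2.22, 2.22, 2.79, 2.79, 3.14, 3.14, 3.14].

INTERFACE

Orientations are given as a unit quaternion [x, y, z, w].
In Python, from cell import bot, grab_frame gives the robot as it stands.
- The arm moves only by the tool apply_moves, never from a script. Its argument "rows" is one flat list of numbers, 7 for each row, row after row: the shift along the world's x, y, z in m, then the turn, a rotation vector about the world's x, y, z in rad, then the closure, from 0 (fully open) to 1 (shut). In form: [x, y, z, rx, ry, rz, hand, x, y, z, rx, ry, rz, hand, ...]. A call has 1 to 5 rows; each row is the pose to reach, as a shift and turn from the pose measured when the call began; what a row does not reach only later rows make up. A row lasts 1/12 s, in which the tool goes at most 41.7 mm and 7.16 degrees, less where a joint would pass 70% of its speed; a pose out of reach is approached as far as the arm can. A call with a gripper value outside its range is refused whole. The fingers move at their own pace and stop on an object; "newtons" is the grip in N (left out, the last holds). Time passes only in rows, so rows that repeat a pose let the fingers close. It gives the time, the measured TCP pose, the force and the opening at its end, in the units of the state.
- bot.observe(): the state, without advancing time (a new reading comes with each control period).
- grab_frame(name): name is "scene" or "top" or "wrist"; returns a dict with "image" (420x560x3 uint8, blue, green, red), "depth" (420x560 float32, m along the optical axis (not along the pixel's ray), 0 where there is no reading), "K" (3x3 intrinsics, pixels), "world_from_camera" (4x4, takes a point from camera to world coordinates). Camera axes: x right, y up, looking along -z (the intrinsics and any distortion apply to the point x, -y, -z); pixel columns grow to the right and rows downward; lengths in m; the calibration is good to about 2 mm. A picture is of the moment at which its call begins.
- bot.finish_job(): hands the job in, once; it reports no verdict.
The state is a dict: "time": time; "qpos": joint angles; "dq": joint speeds; "tau": joint torques, N m; "tool_pos": TCP position; "orientation": TCP orientation; "contact_force": force on the tool from outside, world axes, zero at the start; "ft_torque": the same for the moment, N m; "width": finger opening in m.
Only numpy, scipy, OpenCV 4.12 (cv2) and the standard library are available. Lean on these libraries where they do the work, as an engineer would, in place of code of your own. Each camera call takes 0.05 s, during which the arm holds its last target. There are 200 camera calls.

TASK

Take the brass shaft from its wooden rest and lay it gently in the two steel V-blocks, then slide it along them until its end has pushed the spring button of the blue end stop fully in: go on until it comes up firm, with about 6 N on the stop, and never force it (14 N spoils the setting). Then swing the strap over and push its red tab fully down, so that the rubber pad clamps the shaft, still seated and with the button still fully in. Let go, and leave the other things on the table where they are.

Things in the scene. Friction and masses are not known exactly. Their poses are not given: they have to be found in the camera images.
- rod_center (a point): Brass shaft, a plain cylinder 28 mm in diameter, 170 mm long, 0.2 to 0.36 kg, ends alike; the point is its centre, y runs along it. It starts level in a wooden rest, centre 34 mm above the table; the rest's two supports lie 37 to 73 mm either side of its centre, with a 6 mm high floor between them, so there is room for fingers at the shaft's centre.
- fixture: Fixed clamping fixture with two steel V-blocks on a 12 mm plate. Origin on the table under the middle between the blocks; y along the V towards the end stop, x away from the robot, z up. Blocks at y = -70 to -40 and 40 to 70 mm, x = -34 to 34 mm, tops at z = 48 mm; between them the space is free down to the plate, for fingers. Strap hinge axis: along y at x = 48, z = 70 mm.
- seat (a point): Where the axis of a seated shaft lies, midway between the V-blocks: x = 0, y = 0, z = 49.8 mm in the fixture's frame, same axes. Each block has a 90 degree V, 36 mm wide at its mouth, vertex 19.8 mm below this point.
- stop: Blue bracket fixed on the fixture's plate; axes as the fixture's, origin at the fixture's y = 85, z = 12 mm. It carries a screwed black sleeve with a brass spring button (14 mm wide) on the shaft's axis, facing the V-blocks. The sleeve is set up to 7 mm in or out each time, which no reading tells: a shaft that is home has its centre anywhere from y = -7 to 7 mm of the fixture. Feel for it.
- button (a joint): How far the stop's spring button is pushed in, in m: 0 = free, standing 3 mm proud of its home position; 0.003 = fully in, where it is firm. Its spring (0.2 to 0.5 N) is too weak to push the shaft back. The shaft's friction in the Vs is 1 to 4 N (more if pressed down or sideways), so only a rise of force above that tells that the button is fully in.
- strap (a joint): Angle of the steel strap (18 mm wide, 7 mm thick): 0 = closed, level towards the fixture's -x, centred at y = -55 mm; 1.57 = upright; starts at 1.95 to 2.25 rad, leaning to +x. A stiff hinge keeps it where it is left: about 7 N at the tab swings it, 12 N presses it fully down to a firm limit. Its sprung rubber pad, 48 mm from the hinge, meets a seated shaft at about 0.07 rad.
- strap_tab (a point): Centre of the outer face (the top face when closed) of the strap's red tab, 26 x 26 mm and 10 mm thick, 83 mm from the hinge axis. Closed it lies at x = -35, y = -55, z = 79 mm in the fixture's frame.
- reagent_bottle: White-capped translucent bottle, 65 mm across and 144 mm tall, at the back; leave alone. Origin under its foot.
- dropper_jar: Amber dropper bottle, 30 mm across, 97 mm tall, at the left; leave alone. Origin under its foot.
- paint_tube1: Silver paint tube 206 mm long, lying at the right, nearer the robot; leave alone. Origin under its middle.
- paint_tube2: Silver paint tube 201 mm long, lying at the right, farther away; leave alone. Origin under its middle.
Not all that is in view belongs to the job. What is shaped like the fixture but turquoise is not meant.

How it is judged:
On the way:
1. With the strap still open, the shaft lies in both Vs and is pressed against the stop with more than 3 N (x of rod_center in the frame of fixture between -0.0025 and 0.0025 m and z of rod_center in the frame of fixture between 0.0473 and 0.0523 m and angle between the y axis of rod_center and the y axis of fixture, either way round below 0.03 rad and contact force between rod and stop above 3 N and value of joint strap above 0.8 rad), for 0.1 s.
At the end, for the whole second after the job is handed in: The shaft lies in both Vs (axis within 2.5 mm of its seat across and in height, within 0.03 rad of the V's direction), the stop's button still at least 2 mm of its 3 mm in, the strap closed to within 0.05 rad and its pad pressing on the shaft with more than 3 N; shaft at rest and released (x of rod_center in the frame of fixture between -0.0025 and 0.0025 m and z of rod_center in the frame of fixture between 0.0473 and 0.0523 m and angle between the y axis of rod_center and the y axis of fixture, either way round below 0.03 rad and value of joint button above 0.002 m and value of joint strap below 0.05 rad and contact force between rod and strap above 3 N and linear speed of rod below 0.01 m/s); the robot touches nothing.
It fails at once if The shaft is pushed against the stop with more than 14 N (contact force between rod and stop above 14 N).
It fails at once if The shaft is dropped or rammed into the V-blocks (more than 60 N) (contact force between rod and fixture above 60 N).
It fails at once if A bystander (bottle, dropper bottle or paint tube) is moved more than 30 mm (distance of any of reagent_bottle, dropper_jar, paint_tube1, paint_tube2 from where it was at the start of the episode above 0.03 m).
It also fails if it takes over 72 s, if anything falls off the work surface, if the arm or the gripper's body presses on something with over 40 N, if the wrist force passes 120 N, or if a joint passes its speed limit or range.

## Working session

There is one attempt and no reset: what is moved stays moved. The work goes in short steps, Python scripts to look and compute and a tool call to move; the robot and the scene stay as the last step left them, time stands still between calls to the robot, and variables do not carry over. Pictures are saved under pics/ and viewed, about 8 in all and at most 12, crops included, and the job is handed in when it is done.

Besides the shell and the picture viewer there is one more tool, called as name(argument=value, ...) on one line, values as JSON. apply_moves: Moves the arm, as the interface text tells. Its arguments: {"type":"object","properties":{"rows":{"type":"array"},"newtons":{"type":"number"}},"required":["rows"]}

```bash
mkdir -p pics; ls
cat > h.py <<'E'
import numpy as np,cv2,pickle
from cell import bot,grab_frame
def get(n):
    f=grab_frame(n); pickle.dump(f,open(f'/tmp/{n}.pkl','wb')); return f
def old(n): return pickle.load(open(f'/tmp/{n}.pkl','rb'))
def cloud(f):
    K=f['K'];d=f['depth'];v,u=np.mgrid[:d.shape[0],:d.shape[1]]
    x=(u-K[0,2])/K[0,0]*d;y=(v-K[1,2])/K[1,1]*d
    P=np.stack([x,-y,-d,np.ones_like(d)],-1)@f['world_from_camera'].T
    P=P[...,:3];P[d==0]=np.nan;return P
def ray(f,u,v,z):
    K=f['K'];T=f['world_from_camera'];r=T[:3,:3]@np.array([(u-K[0,2])/K[0,0],-(v-K[1,2])/K[1,1],-1])
    return T[:3,3]+r*(z-T[2,3])/r[2]
E
python3 - <<'E'
from h import *
a=get('scene');b=get('top')
cv2.imwrite('pics/a.png',a['image']);cv2.imwrite('pics/b.png',b['image'])
print(bot.observe())
for f in(a,b):print(f['K'],f['world_from_camera'],(f['depth']>0).mean())
E
```

```text
pics
{'time': 0.1, 'qpos': array([ 1.28640592,  0.33281406, -0.06468885,  1.46085086,  0.02156672,
        1.34992253, -0.08847516]), 'dq': array([-3.32871694e-04, -1.41764168e-03, -8.54175336e-04, -1.51126373e-03,
        1.04753271e-03,  1.19875981e-05,  7.66168281e-04]), 'tau': array([ 1.44708472e-03, -6.26747632e+01,  4.93233581e-02, -3.92430568e+01,
        1.63830497e-02,  6.90053843e-03, -1.41600822e-05]), 'tool_pos': array([ 0.16167785, -0.60340565,  0.25559517]), 'orientation': array([ 9.91443536e-01,  1.30534636e-01, -1.00106338e-04, -6.42828904e-04]), 'contact_force': array([-0.1802775 ,  0.11399953, -0.73151251]), 'ft_torque': array([ 0.00462725,  0.02531087, -0.02658908]), 'width': 0.08549964447035065}
[[522.66680732   0.         272.656013  ]
 [  0.         522.66680732 207.81338688]
 [  0.           0.           1.        ]] [[-0.89431085  0.25472662 -0.367862   -0.0512046 ]
 [-0.44723956 -0.4839044   0.75220563  1.21876407]
 [ 0.01359676  0.83722809  0.54668478  0.93205188]
 [ 0.          0.          0.          1.        ]] 0.9361011904761904
[[380.30657431   0.         277.69305918]
 [  0.         380.30657431 209.82698432]
 [  0.           0.           1.        ]] [[-0.00705642  0.98775335 -0.15586381  0.37286205]
 [-0.99992883 -0.00846932 -0.00840279  0.01532557]
 [-0.00961994  0.15579342  0.98774281  1.26771377]
 [ 0.          0.          0.          1.        ]] 0.9959736394557823
```

View pics/a.png

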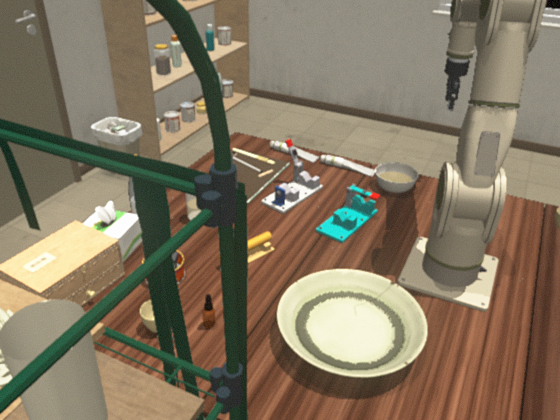

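View pics/b.png

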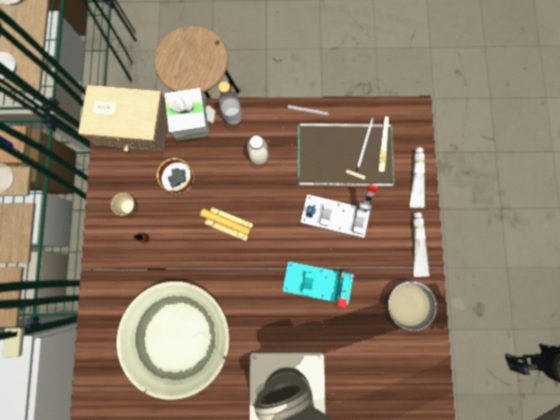

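The top view shows two fixture-shaped objects: the white/grey one at (335,215), with a blue stop and a red strap tab, and the turquoise one at (318,282), which is the decoy. The shaft is near (228,223). I'll confirm both in an enlarged crop.

Run:
```python
from h import *
b=old('top');a=old('scene')
c=b['image'][170:260,190:400]
c1=cv2.resize(c,None,fx=3.8,fy=3.8,interpolation=cv2.INTER_CUBIC)
c=a['image'][130:270,225:405]
c2=cv2.resize(c,None,fx=1.8,fy=1.8,interpolation=cv2.INTER_CUBIC)
o=np.zeros((c1.shape[0]+c2.shape[0],800,3),np.uint8);o[:c1.shape[0],:c1.shape[1]]=c1[:,:800];o[c1.shape[0]:,:c2.shape[1]]=c2
cv2.imwrite('pics/c.png',o)
P=cloud(b);hsv=cv2.cvtColor(b['image'],cv2.COLOR_BGR2HSV)
def rep(n,m):
    k,l,s,ce=cv2.connectedComponentsWithStats(m.astype(np.uint8))
    for i in range(1,k):
        if s[i,4]>15:
            p=P[l==i]; print(n,s[i],ce[i].round(1),np.nanmedian(p,0).round(4),'z',np.nanpercentile(p[:,2],[5,50,95]).round(3),cv2.minAreaRect(np.argwhere(l==i)[:,::-1].astype(np.float32)))
H,S,V=cv2.split(hsv)
R=np.zeros(H.shape,bool);R[170:320,190:400]=1
rep('yel',R&(H>15)&(H<32)&(S>110)&(V>110))
rep('red',R&((H<6)|(H>174))&(S>170)&(V>100))
rep('blue',R&(H>105)&(H<130)&(S>80))
rep('white',R&(S<40)&(V>130))
```

```text
yel [200 208  53  29 486] [224.7 221.7] [0.5277 0.1994 0.0449] z [0.004 0.045 0.05 ] ((224.9861602783203, 221.66140747070312), (54.28929138183594, 11.12485408782959), 20.85445785522461)
red [368 186  10   6  45] [372.5 188.6] [ 0.613  -0.2605  0.1452] z [0.027 0.145 0.154] ((372.4808044433594, 188.59617614746094), (9.021342277526855, 4.9029035568237305), 11.309932708740234)
red [337 299  10   9  55] [341.6 303.4] [ 0.2693 -0.1681  0.0779] z [0.001 0.078 0.084] ((342.0500183105469, 303.3500061035156), (9.17060375213623, 6.957010269165039), 18.43494987487793)
blue [307 205   8  12  44] [311.  211.8] [ 0.5563 -0.0827  0.0667] z [0.016 0.067 0.071] ((311.75, 211.25), (5.656853675842285, 12.020814895629883), 45.0)
white [299 182  70   4 178] [333.7 183.6] [ 0.6609 -0.169   0.0049] z [-0.001  0.005  0.01 ] ((333.4982604980469, 183.5731201171875), (69.00386047363281, 2.779660701751709), 1.3971812725067139)
white [375 183  18   3  50] [384.1 183.9] [ 0.6571 -0.3356  0.0069] z [-0.001  0.007  0.011] ((383.5, 184.0), (2.0, 17.0), 90.0)
white [367 193   6   3  16] [369.8 193.9] [ 0.6008 -0.2573  0.1208] z [0.117 0.121 0.126] ((369.5, 194.0), (2.0, 5.0), 90.0)
white [ 300  194   71   44 1923] [336.6 215.4] [ 0.5483 -0.1712  0.0133] z [0.003 0.013 0.051] ((335.5533752441406, 212.93539428710938), (66.40851593017578, 35.45284652709961), 12.994616508483887)
white [388 284  12  26  53] [392.3 294.6] [ 0.2961 -0.3303  0.0519] z [-0.002  0.052  0.059] ((392.17169189453125, 295.7051086425781), (4.784714221954346, 26.914012908935547), 23.498565673828125)
white [191 286  34  34 119] [210.2 301.8] [0.2821 0.2308 0.062 ] z [0.052 0.062 0.067] ((209.14700317382812, 301.4716796875), (45.93223571777344, 7.702444553375244), 48.12213134765625)
white [190 307  15  13 132] [195.4 314.4] [0.2328 0.2916 0.0222] z [0.018 0.022 0.026] ((197.0, 313.0), (12.0, 14.0), 90.0)
```

View pics/c.png

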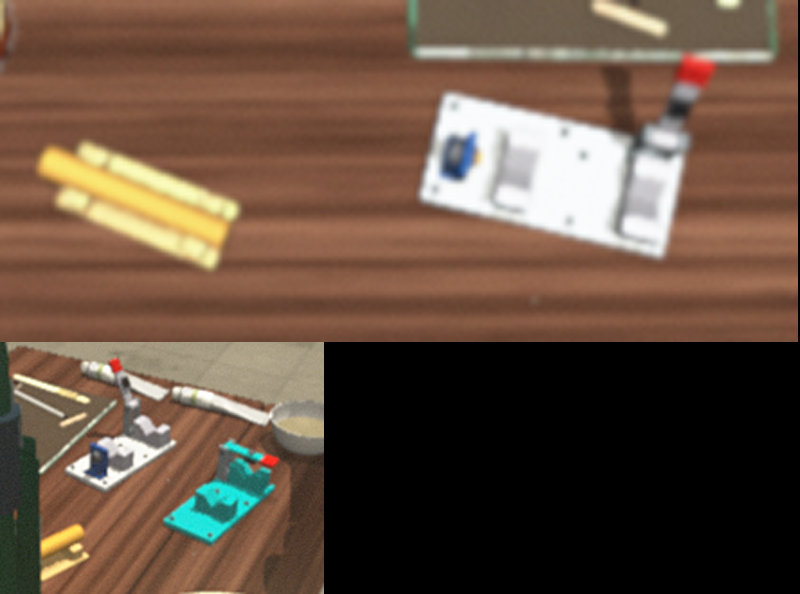

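Confirmed: the shaft is the orange bar at crop (135,198), lying between the pale wooden rails. The fixture meant is the white one with the blue stop (461,155) and the open strap with red tab (695,70). I'm now moving the wrist camera over the fixture.

apply_moves(rows=[0.03,0.03,0.02,0,0,0.1,0,0.06,0.06,0.04,0,0,0.2,0,0.09,0.09,0.06,0,0,0.3,0,0.12,0.12,0.08,0,0,0.4,0,0.15,0.15,0.1,0,0,0.5,0])

```text
time: 0.52
tool_pos: [0.2959, -0.4684, 0.345]
orientation: [0.927, 0.374, -0.0, -0.001]
contact_force: [1.0, -0.5, 0.3]
width: 0.0858
```

apply_moves(rows=[0.02,0.03,0,0,0,0.1,0,0.04,0.065,0,0,0,0.2,0,0.06,0.1,0,0,0,0.3,0,0.08,0.13,0,0,0,0.4,0,0.1,0.16,0,0,0,0.5,0])

```text
time: 0.93
tool_pos: [0.3965, -0.3065, 0.345]
orientation: [0.805, 0.594, -0.001, -0.001]
contact_force: [0.6, 0.1, -0.7]
width: 0.0853
```

apply_moves(rows=[0.02,0.025,0,0,0,0.08,0,0.04,0.05,0,0,0,0.08,0,0.06,0.08,0,0,0,0.08,0,0.08,0.11,0,0,0,0.08,0,0.08,0.11,0,0,0,0.08,0])

```text
time: 1.35
tool_pos: [0.4796, -0.1891, 0.3449]
orientation: [0.777, 0.629, 0.0, -0.001]
contact_force: [-0.4, 1.1, 0.5]
width: 0.0852
```

Run:
```python
from h import *
w=get('wrist');cv2.imwrite('pics/d.png',w['image']);print(w['K'],w['world_from_camera'].round(3),bot.observe()['qpos'])
```

```text
[[303.83078299   0.         277.23906274]
 [  0.         303.83078299 208.89265069]
 [  0.           0.           1.        ]] [[ 0.978  0.197  0.068  0.498]
 [-0.208  0.927  0.312 -0.107]
 [-0.001 -0.32   0.948  0.463]
 [ 0.     0.     0.     1.   ]] [ 0.8051306   0.09197671 -0.54391713  1.57561711  0.04703015  1.48944732
  0.04715898]
```

View pics/d.png

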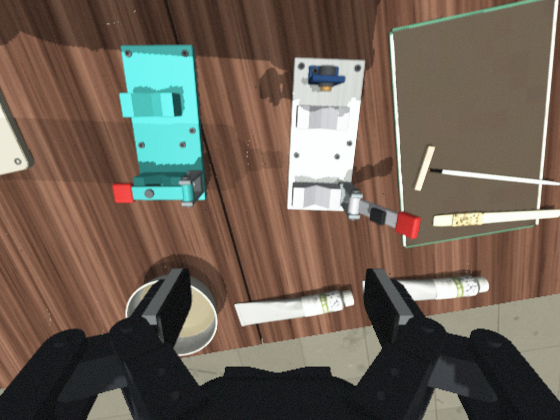

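The wrist view shows the white fixture: stop and button at (325,80), V-blocks at (322,117) and (318,196), hinge at (352,203), and red tab at (408,224). The decoy is on the left at (165,120).

```bash
cat >> h.py <<'E'
def fixture(f,c0=(0.545,-0.17)):
    P=cloud(f).reshape(-1,3);P=P[~np.isnan(P[:,0])]
    Q=P[np.hypot(P[:,0]-c0[0],P[:,1]-c0[1])<0.16]
    return Q
def tofix(Q,o,t):
    e=np.array([[np.cos(t),np.sin(t)],[-np.sin(t),np.cos(t)]])
    return np.c_[(Q[:,:2]-o)@e.T,Q[:,2]]
E
python3 - <<'E'
from h import *
f=old('wrist');Q=fixture(f)
print(np.histogram(Q[:,2],bins=np.arange(-.01,.17,.004)))
T=Q[(Q[:,2]>.044)&(Q[:,2]<.0515)]
q=tofix(T,np.array([.545,-.17]),-.22)
import sys
r=cv2.minAreaRect((T[:,:2]*1000).astype(np.float32));print(len(T),r)
# mask view in tentative frame
t=-.22
g=np.zeros((40,50),int)
for x,y,z in q:
    i=int((y+.12)/.006);j=int((x+.12)/.006)
    if 0<=i<40 and 0<=j<50:g[i,j]+=1
for row in g[::-1]:print(''.join('.+#'[min(2,v)] if v<10 else '@' for v in row))
pl=Q[(Q[:,2]>.009)&(Q[:,2]<.015)]
print(cv2.minAreaRect((pl[:,:2]*1000).astype(np.float32)))
im=f['image'];hsv=cv2.cvtColor(im,cv2.COLOR_BGR2HSV);H,S,V=cv2.split(hsv);P=cloud(f)
m=((H<6)|(H>174))&(S>170)&(V>100);m[:,:350]=0
p=P[m];p=p[p[:,2]>.05];print('red',len(p),p.mean(0),p.min(0),p.max(0))
m=(H>105)&(H<130)&(S>80);m[:,:290]=0;m[150:]=0
p=P[m];p=p[p[:,2]>.02];print('blue',len(p),np.median(p,0),p.min(0),p.max(0))
E
```

```text
(array([    0,   477, 22384,   548,  3410,  6280,   323,   119,   129,
         141,   278,   305,   311,   329,  1130,    69,   146,   113,
          38,   241,    53,   176,   153,    38,    37,    40,    21,
          13,    11,    27,    54,    62,   114,   111,    50,    39,
          84,    77,    82,    90,   158,     1,     0,     0,     0]), array([-0.01 , -0.006, -0.002,  0.002,  0.006,  0.01 ,  0.014,  0.018,
        0.022,  0.026,  0.03 ,  0.034,  0.038,  0.042,  0.046,  0.05 ,
        0.054,  0.058,  0.062,  0.066,  0.07 ,  0.074,  0.078,  0.082,
        0.086,  0.09 ,  0.094,  0.098,  0.102,  0.106,  0.11 ,  0.114,
        0.118,  0.122,  0.126,  0.13 ,  0.134,  0.138,  0.142,  0.146,
        0.15 ,  0.154,  0.158,  0.162,  0.166,  0.17 ]))
1330 ((554.6221923828125, -165.30706787109375), (185.9512176513672, 87.11109161376953), 75.95355224609375)
..................................................
..................................................
..................................................
..................+..+............................
..................+..+..
[... 1459 characters left out ...]
.........#@@@+...#@@@.#.......................
..............###....+###.#.......................
..................................................
..................................................
..................................................
..................................................
..................................................
((605.3448486328125, -171.38003540039062), (226.5299072265625, 201.35610961914062), 76.29862213134766)
red 434 [ 0.61381432 -0.2597724   0.14459129] [ 0.60465146 -0.27374103  0.13174337] [ 0.62473161 -0.24766341  0.15446203]
blue 295 [ 0.56083781 -0.0874006   0.0669304 ] [ 0.54440465 -0.09556961  0.020004  ] [ 0.58297532 -0.06728878  0.0699778 ]
```

```bash
cat >> h.py <<'E'
def fitfix(f,o=np.array([.544,-.17]),t=-.22):
    Q=fixture(f);T=Q[abs(Q[:,2]-.048)<.0025]
    for it in range(6):
        q=tofix(T,o,t);A=[];B=[]
        for sx in(-1,1):
            for sy in(-1,1):
                c=np.array([sx*.026,sy*.055])
                m=(abs(q[:,0]-c[0])<.0115)&(abs(q[:,1]-c[1])<.022)
                r=T[m][:,:2]
                mm=(np.percentile(q[m][:,:2],2,axis=0)+np.percentile(q[m][:,:2],98,axis=0))/2
                A.append(c);B.append(mm)
        A=np.array(A);B=np.array(B)
        M,_=cv2.estimateAffinePartial2D(A,B)
        d=np.arctan2(M[1,0],M[0,0]);e=np.array([[np.cos(t),-np.sin(t)],[np.sin(t),np.cos(t)]])
        o=o+e@M[:,2];t=t+d
    return o,t,B,T
E
python3 - <<'E'
from h import *
f=old('wrist');o,t,B,T=fitfix(f);print(o,t);print(B)
q=tofix(fixture(f),o,t)
top=q[abs(q[:,2]-.048)<.003]
for s in(-1,1):
    k=top[(abs(top[:,1]-s*.055)<.02)&(abs(top[:,0])<.036)];print('x',np.percentile(k[:,0],[1,99]),'y',np.percentile(k[:,1],[2,98]),'z',np.median(k[:,2]))
    v=q[(abs(q[:,1]-s*.055)<.01)&(abs(q[:,0])<.016)&(q[:,2]>.025)&(q[:,2]<.046)]
    # V faces: z=.03+|x-xc|
    for g in(-1,1):
        u=v[v[:,0]*g>.003];print('vface',g,len(u),np.median(u[:,0]*g-(u[:,2]-.030)))
pl=q[(abs(q[:,2]-.012)<.003)&(abs(q[:,0])<.07)&(abs(q[:,1])<.125)];print('plate',np.percentile(pl,[0.5,99.5],axis=0))
b=q[(q[:,2]>.06)&(q[:,1]>.06)];print('stop',b.min(0),b.max(0),np.median(b,0))
P=cloud(old('top'));im=old('top')['image'];H,S,V=cv2.split(cv2.cvtColor(im,cv2.COLOR_BGR2HSV))
print(im[222,225],cv2.cvtColor(im[222:223,225:226],cv2.COLOR_BGR2HSV))
E
```

```text
[ 0.53980514 -0.1847432 ] -0.2458481268608834
[[-0.02468253 -0.05496121]
 [-0.02468969  0.05502228]
 [ 0.0247114  -0.05489434]
 [ 0.02466082  0.05483327]]
x [-0.0335312   0.03344854] y [-0.06919328 -0.04038925] z 0.04747477635303701
vface -1 103 0.0002228453975720579
vface 1 140 0.00063745365659713
x [-0.0336451   0.03364741] y [0.04063726 0.06923123] z 0.047391017126177715
vface -1 126 0.00017705622412437366
vface 1 174 0.00046456781912047104
plate [[-0.03957359 -0.08313759  0.00945498]
 [ 0.05533582  0.12443511  0.01456802]]
stop [-0.02006822  0.09666083  0.06000476] [0.019579   0.11451567 0.0699778 ] [5.33663991e-05 1.00685092e-01 6.72186009e-02]
[112 227 249] [[[ 25 140 249]]]
```

apply_moves(rows=[0.01,0.04,0.01,0,0,0,0,0.02,0.08,0.01,0,0,0,0,0.03,0.12,0.01,0,0,0,0,0.03,0.16,0.01,0,0,-0.05,0,0.03,0.2,0.01,0,0,-0.1,0])

```text
time: 1.82
tool_pos: [0.5079, 0.0078, 0.3545]
orientation: [0.809, 0.587, -0.001, -0.001]
contact_force: [1.1, 0.6, -0.2]
width: 0.0852
```

apply_moves(rows=[0.0,0.03,0.0,0,0,-0.05,0,0,0.06,0,0,0,-0.1,0,0,0.06,0,0,0,-0.1,0])

```text
time: 2.07
tool_pos: [0.5069, 0.0736, 0.3546]
orientation: [0.837, 0.548, 0.0, -0.002]
contact_force: [-0.4, 0.4, 0.6]
width: 0.0855
```

Run:
```python
from h import *
w=get('wrist');cv2.imwrite('pics/e.png',w['image']);print(bot.observe()['qpos'],bot.observe()['tool_pos'])
```

```text
[ 0.48668441  0.10466064 -0.76197324  1.55652562  0.06986815  1.51105171
 -0.68831501] [0.50735536 0.07025777 0.35445398]
```

View pics/e.png

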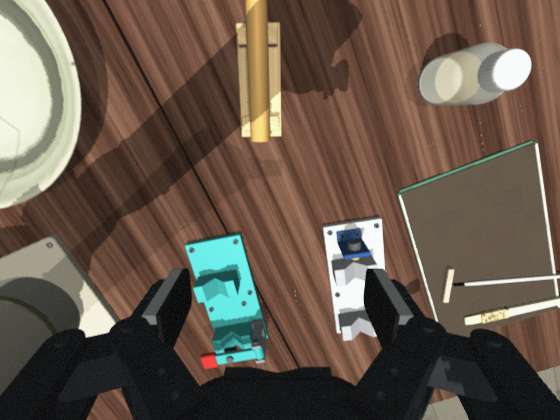

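```bash
cat >> h.py <<'E'
def rodfit(f,c0,rad=.12,zmin=.036,zmax=.056):
    P=cloud(f).reshape(-1,3);H,S,V=cv2.split(cv2.cvtColor(f['image'],cv2.COLOR_BGR2HSV))
    m=((H>10)&(H<32)&(S>90)).ravel()
    m&=(np.hypot(P[:,0]-c0[0],P[:,1]-c0[1])<rad)&(P[:,2]>zmin)&(P[:,2]<zmax)
    Q=P[m];Q=Q[Q[:,2]>zmin]
    r=cv2.minAreaRect((Q[:,:2]*1000).astype(np.float32))
    v=np.linalg.svd(Q[:,:2]-Q[:,:2].mean(0),full_matrices=False)[2][0];v*=np.sign(v[1])
    s=(Q[:,:2]-Q[:,:2].mean(0))@v; n=np.array([v[1],-v[0]]);l=(Q[:,:2]-Q[:,:2].mean(0))@n
    c=Q[:,:2].mean(0)+n*(np.percentile(l,1)+np.percentile(l,99))/2
    a,b=np.percentile(s,[.3,99.7])
    return c+v*(a+b)/2,-np.arctan2(v[0],v[1]),(c+v*a,c+v*b,b-a),np.percentile(l,[1,99]),np.percentile(Q[:,2],[50,99]),len(Q)
E
python3 - <<'E'
from h import *
for n in('wrist','top'):
  for z in(.036,.042): print(n,z,*rodfit(old(n),(.528,.2),zmin=z))
E
```

```text
wrist 0.036 [0.53176871 0.19696654] -0.3961189364624748 (array([0.49980249, 0.12053364]), array([0.56373493, 0.27339945]), np.float64(0.16569644586008625)) [-0.01361983  0.01275453] [0.04558535 0.04896618] 2897
wrist 0.042 [0.53175427 0.19671697] -0.3970744596339652 (array([0.49981511, 0.12055328]), array([0.56369343, 0.27288065]), np.float64(0.1651788981144514)) [-0.01091962  0.01077382] [0.04618613 0.04900882] 2362
top 0.036 [0.53090057 0.19788046] -0.3963037908821837 (array([0.49818072, 0.11968618]), array([0.56362043, 0.27607474]), np.float64(0.1695279836572154)) [-0.01280315  0.0139172 ] [0.04551338 0.05231982] 429
top 0.042 [0.53117313 0.19794064] -0.398428076998749 (array([0.49869453, 0.12078361]), array([0.56365172, 0.27509766]), np.float64(0.16742838137948068)) [-0.01164799  0.01201098] [0.04648755 0.05250083] 348
```

apply_moves(rows=[0.01,0.035,-0.02,0,0,0.014,0.2,0.018,0.07,-0.04,0,0,0.014,0.2,0.022,0.1,-0.065,0,0,0.014,0.2,0.025,0.128,-0.09,0,0,0.014,0.2,0.025,0.128,-0.13,0,0,0.014,0.2])

```text
time: 2.53
tool_pos: [0.5328, 0.2031, 0.2252]
orientation: [0.831, 0.556, 0.002, -0.002]
contact_force: [0.7, -0.0, 0.4]
width: 0.0684
```

apply_moves(rows=[0,0,-0.03,0,0,0,0.2,0,0,-0.06,0,0,0,0.2,0,0,-0.09,0,0,0,0.2,0,0,-0.11,0,0,0,0.2,0,0,-0.115,0,0,0,0.2])

```text
time: 2.95
tool_pos: [0.5316, 0.1999, 0.1061]
orientation: [0.832, 0.555, -0.001, -0.002]
contact_force: [0.3, -1.0, -0.5]
width: 0.0684
```

```bash
cat >> h.py <<'E'
def st():
    o=bot.observe();q=o['orientation'];from scipy.spatial.transform import Rotation as R
    M=R.from_quat(q).as_matrix()
    print('t',round(o['time'],2),'pos',o['tool_pos'].round(4),'jaw',np.arctan2(M[1,1],M[0,1]).round(4),'zax',M[:,2].round(4),'F',o['contact_force'].round(2),'M',o['ft_torque'].round(2),'w',round(o['width'],4),'q7',o['qpos'].round(2)[6]);return o,M
E
python3 -c "
from h import *
st()"
```

```text
t 2.95 pos [0.5316 0.1999 0.1061] jaw -0.3938 zax [-0.0048  0.0028 -1.    ] F [ 0.34 -1.04 -0.48] M [-0.03  0.03  0.03] w 0.0684 q7 -1.09
```

apply_moves(rows=[0.0005,-0.0015,-0.03,0,0,0,0.2,0.0005,-0.0015,-0.055,0,0,0,0.2,0.0005,-0.0015,-0.065,0,0,0,0.2,0.0005,-0.0015,-0.065,0,0,0,0.2,0.0005,-0.0015,-0.065,0,0,0,0.2])

```text
time: 3.37
tool_pos: [0.5328, 0.1982, 0.0421]
orientation: [0.832, 0.555, -0.001, -0.002]
contact_force: [0.4, -0.1, 0.2]
width: 0.0684
```

apply_moves(rows=[0,0,0,0,0,0,0.6,0,0,0,0,0,0,1,0,0,0,0,0,0,1,0,0,0,0,0,0,1,0,0,0,0,0,0,1], newtons=40)

```text
time: 3.78
tool_pos: [0.5324, 0.199, 0.0436]
orientation: [0.832, 0.555, -0.001, -0.002]
contact_force: [-6.7, -0.8, 12.7]
width: 0.0268
```

apply_moves(rows=[0,0,0,0,0,0,1,0,0,0,0,0,0,1,0,0,0.002,0,0,0,1,0,0,0.01,0,0,0,1,0,0,0.03,0,0,0,1])

```text
time: 4.2
tool_pos: [0.5311, 0.1981, 0.0721]
orientation: [0.832, 0.555, -0.003, -0.003]
contact_force: [0.3, 0.0, -1.7]
width: 0.0267
```

```bash
python3 -c "
from h import *
st()"
```

```text
t 4.2 pos [0.5311 0.1981 0.0721] jaw -0.3937 zax [-0.008  0.002 -1.   ] F [ 0.26  0.05 -1.71] M [-0.02 -0.04  0.06] w 0.0267 q7 -1.11
```

apply_moves(rows=[0,-0.01,0.035,0,0,0,1,0,-0.03,0.07,0,0,0,1,0,-0.06,0.095,0,0,0.03,1,0,-0.1,0.11,0,0,0.06,1,0.001,-0.14,0.11,0,0,0.09,1])

```text
time: 4.62
tool_pos: [0.5333, 0.0584, 0.1865]
orientation: [0.805, 0.594, -0.0, -0.001]
contact_force: [1.5, -0.2, -1.8]
width: 0.0269
```

apply_moves(rows=[0,-0.04,0,0,0,0.03,1,0.001,-0.08,0,0,0,0.058,1,0.002,-0.12,0,0,0,0.058,1,0.003,-0.16,0,0,0,0.058,1,0.004,-0.19,0,0,0,0.058,1])

```text
time: 5.03
tool_pos: [0.5367, -0.1357, 0.1871]
orientation: [0.788, 0.616, -0.001, -0.001]
contact_force: [1.5, -0.0, -2.2]
width: 0.0267
```

apply_moves(rows=[0,-0.03,0,0,0,0,1,0.001,-0.055,0,0,0,0,1,0.002,-0.065,0,0,0,0,1,0.002,-0.065,0,0,0,0,1,0.002,-0.065,0,0,0,0,1])

```text
time: 5.45
tool_pos: [0.5387, -0.2001, 0.1873]
orientation: [0.788, 0.616, -0.0, -0.001]
contact_force: [-1.0, 0.7, -2.7]
width: 0.0266
```

```bash
python3 -c "
from h import *
o,M=st()
w=get('wrist');s=get('scene');t=get('top')
im=np.vstack([w['image'],cv2.resize(s['image'][130:230,240:380],(560,400))[:170]])
cv2.imwrite('pics/f.png',im)
"
```

```text
t 5.45 pos [ 0.5387 -0.2001  0.1873] jaw -0.2444 zax [-2.e-03  9.e-04 -1.e+00] F [-0.99  0.66 -2.65] M [ 0.09 -0.02  0.01] w 0.0266 q7 -0.13
```

View pics/f.png

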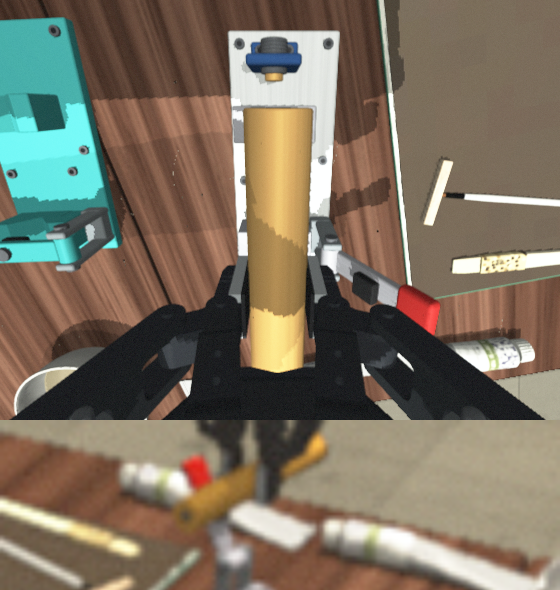

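The wrist view shows the shaft gripped straight and level, with its far end at (278,110) short of the button at (273,76). Next I'm fitting its 3D axis.

```bash
cat >> h.py <<'E'
from scipy.optimize import least_squares
def rodcyl(f,z0,o=(.5398,-.1847),t=-.2458,yl=None):
    P=cloud(f).reshape(-1,3);H,S,V=cv2.split(cv2.cvtColor(f['image'],cv2.COLOR_BGR2HSV))
    m=((H>8)&(H<32)&(S>80)).ravel();q=tofix(P,np.array(o),t)
    m&=(abs(q[:,0])<.03)&(abs(q[:,2]-z0)<.022)&(abs(q[:,1])<.14);q=q[m]
    if yl is not None:q=q[(q[:,1]>yl[0])&(q[:,1]<yl[1])]
    y0=q[:,1].mean()
    r=least_squares(lambda p:np.hypot(q[:,0]-p[0]-p[1]*(q[:,1]-y0),q[:,2]-p[2]-p[3]*(q[:,1]-y0))-.014,[0,0,z0,0],loss='soft_l1',f_scale=.001)
    a=r.x;print('rod in fixture frame: x@0 %.4f slope %.4f z@0 %.4f slope %.4f'%(a[0]-a[1]*y0,a[1],a[2]-a[3]*y0,a[3]),'y',np.percentile(q[:,1],[.2,99.8]).round(4),len(q),'res',np.std(r.fun).round(5))
    return a,y0,q
E
python3 - <<'E'
from h import *
w=old('wrist');rodcyl(w,.181);rodcyl(w,.181,yl=(-.02,.08))
o,M=st();print(tofix(np.array([o['tool_pos']]),np.array([.5398,-.1847]),-.2458))
q=tofix(fixture(w),np.array([.5398,-.1847]),-.2458)
b=q[(q[:,2]>.055)&(q[:,2]<.085)&(q[:,1]>.06)&(abs(q[:,0])<.03)];print('stop x',b.min(0),b.max(0))
pl=q[(abs(q[:,2]-.012)<.003)&(q[:,1]>.09)&(q[:,1]<.14)&(abs(q[:,0])<.07)];print('plate',np.percentile(pl,[1,99],axis=0))
top=q[(abs(q[:,2]-.048)<.003)&(abs(q[:,1]-.055)<.02)&(abs(q[:,0])<.04)];print('blk',np.percentile(top,[1,99],axis=0))
E
```

```text
rod in fixture frame: x@0 0.0030 slope 0.0013 z@0 0.1770 slope -0.0004 y [-0.0554  0.0683] 15813 res 0.00078
rod in fixture frame: x@0 0.0030 slope 0.0017 z@0 0.1770 slope -0.0007 y [-0.0197  0.0683] 12701 res 0.00079
t 5.6 pos [ 0.539  -0.1987  0.1874] jaw -0.2416 zax [-1.7e-03  6.0e-04 -1.0e+00] F [-0.    0.39 -1.94] M [ 0.04 -0.02 -0.  ] w 0.0267 q7 -0.13
[[ 0.00265984 -0.0137853   0.18735342]]
stop x [-0.01973648  0.08747054  0.05500238] [0.01956125 0.11626043 0.06971558]
plate [[-0.03920448  0.09007066  0.00983022]
 [ 0.05516271  0.12944199  0.01460076]]
blk [[-0.03363454  0.04045818  0.04575069]
 [ 0.03393335  0.0689613   0.04945614]]
```

apply_moves(rows=[-0.003,0.0007,-0.03,0,0,0,1,-0.003,0.0007,-0.06,0,0,0,1,-0.003,0.0007,-0.085,0,0,0,1,-0.003,0.0007,-0.105,0,0,0,1,-0.003,0.0007,-0.115,0,0,0,1])

```text
time: 6.02
tool_pos: [0.5349, -0.1963, 0.0699]
orientation: [0.787, 0.618, -0.001, -0.002]
contact_force: [-0.7, 0.6, -2.6]
width: 0.027
```

Run:
```python
from h import *
st();w=get('wrist');o,M=st();rodcyl(w,.062);print(tofix(np.array([o['tool_pos']]),np.array([.5398,-.1847]),-.2458))
```

```text
t 6.02 pos [ 0.5349 -0.1963  0.0699] jaw -0.2395 zax [-0.0047  0.0021 -1.    ] F [-0.72  0.61 -2.6 ] M [ 0.01  0.05 -0.05] w 0.027 q7 -0.2
t 6.07 pos [ 0.5346 -0.1963  0.0693] jaw -0.2397 zax [-0.0055  0.0025 -1.    ] F [-1.31 -0.43 -3.24] M [0.05 0.15 0.02] w 0.0267 q7 -0.2
rod in fixture frame: x@0 -0.0018 slope -0.0062 z@0 0.0596 slope 0.0027 y [-0.0527  0.0919] 16321 res 0.00149
[[-0.0022376  -0.01256916  0.06925621]]
```

apply_moves(rows=[0.0017,-0.0004,-0.002,0,0,-0.006,1,0.0017,-0.0004,-0.004,0,0,-0.006,1,0.0017,-0.0004,-0.006,0,0,-0.006,1,0.0017,-0.0004,-0.006,0,0,-0.006,1,0.0017,-0.0004,-0.006,0,0,-0.006,1])

```text
time: 6.48
tool_pos: [0.5367, -0.1969, 0.064]
orientation: [0.788, 0.615, -0.001, -0.002]
contact_force: [-0.8, -0.8, -2.2]
width: 0.0267
```

Run:
```python
from h import *
w=get('wrist');o,M=st();rodcyl(w,.054,yl=(-.1,.066));print(tofix(np.array([o['tool_pos']]),np.array([.5398,-.1847]),-.2458))
```

```text
t 6.53 pos [ 0.5366 -0.1969  0.0639] jaw -0.2459 zax [-0.0046  0.0021 -1.    ] F [ 0.1   0.4  -2.55] M [-0.01  0.05  0.02] w 0.0266 q7 -0.21
rod in fixture frame: x@0 0.0001 slope 0.0029 z@0 0.0537 slope 0.0001 y [-0.0522  0.0658] 14728 res 0.00051
[[-0.00010547 -0.01261507  0.06393918]]
```

apply_moves(rows=[0,0,-0.001,0,0,0,1,0,0,-0.002,0,0,0,1,0,0,-0.003,0,0,0,1,0,0,-0.0035,0,0,0,1,0,0,-0.0035,0,0,0,1])

```text
time: 6.95
tool_pos: [0.5365, -0.1969, 0.0603]
orientation: [0.788, 0.615, -0.001, -0.002]
contact_force: [-0.1, -0.1, -2.0]
width: 0.0272
```

Run:
```python
from h import *
w=get('wrist');o,M=st();rodcyl(w,.05,yl=(-.1,.066));print(tofix(np.array([o['tool_pos']]),np.array([.5398,-.1847]),-.2458))
```

```text
t 7.0 pos [ 0.5366 -0.1969  0.0603] jaw -0.2458 zax [-0.0048  0.0022 -1.    ] F [-0.08  0.01 -1.85] M [-0.01  0.05 -0.  ] w 0.0264 q7 -0.21
rod in fixture frame: x@0 -0.0000 slope 0.0027 z@0 0.0500 slope -0.0000 y [-0.0523  0.0658] 14718 res 0.00052
[[-0.00017248 -0.01257757  0.06034935]]
```

apply_moves(rows=[0,0,-0.0005,0,0,0,1,0,0,-0.001,0,0,0,1,0,0,-0.001,0,0,0,1,0,0,-0.001,0,0,0,1])

```text
time: 7.33
tool_pos: [0.5366, -0.1969, 0.0596]
orientation: [0.788, 0.615, -0.001, -0.002]
contact_force: [-2.4, 0.5, 3.8]
width: 0.0271
```

Run:
```python
from h import *
o,M=st();print(tofix(np.array([o['tool_pos']]),np.array([.5398,-.1847]),-.2458))
```

```text
t 7.33 pos [ 0.5366 -0.1969  0.0596] jaw -0.2459 zax [-0.0047  0.002  -1.    ] F [-2.43  0.48  3.81] M [0.17 0.46 0.02] w 0.0271 q7 -0.22
[[-9.86494179e-05 -1.26305461e-02  5.96426440e-02]]
```

apply_moves(rows=[0,0,0,0,0,0,0.45,0,0,0,0,0,0,0.45,0,0,0,0,0,0,0.45,0,0,0,0,0,0,0.45], newtons=25)

```text
time: 7.67
tool_pos: [0.5367, -0.1969, 0.0596]
orientation: [0.788, 0.615, -0.001, -0.002]
contact_force: [0.0, 0.3, 0.6]
width: 0.0469
```

Run:
```python
from h import *
w=get('wrist');o,M=st();a,y0,q=rodcyl(w,.05,yl=(-.1,.066));print(tofix(np.array([o['tool_pos']]),np.array([.5398,-.1847]),-.2458))
cv2.imwrite('pics/g.png',w['image'])
```

```text
t 7.72 pos [ 0.5367 -0.1969  0.0596] jaw -0.2459 zax [-0.0046  0.002  -1.    ] F [0.05 0.14 0.26] M [0.01 0.04 0.01] w 0.0466 q7 -0.22
rod in fixture frame: x@0 -0.0001 slope -0.0005 z@0 0.0493 slope 0.0006 y [-0.0528  0.0658] 14688 res 0.00051
[[-6.44719838e-05 -1.26060092e-02  5.95948687e-02]]
```

View pics/g.png

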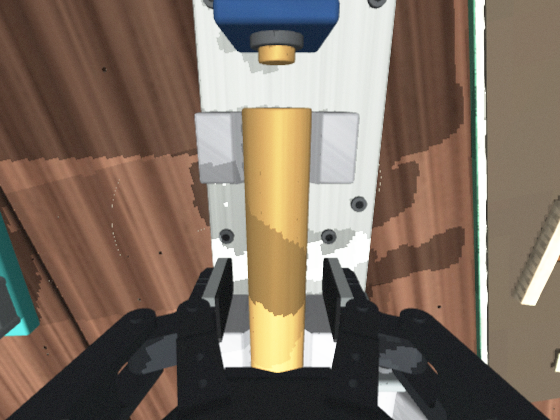

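The shaft lies seated in both Vs. Its end is at (277,110) and the button tip at (276,62). I'm measuring that gap, then regripping.

Run:
```python
from h import *
w=old('wrist');P=cloud(w);q=tofix(P.reshape(-1,3),np.array([.5398,-.1847]),-.2458).reshape(P.shape)
for v in range(44,66,2):print(v,q[v,276].round(4))
for v in range(100,118,2):print(v,q[v,276].round(4))
```

```text
44 [-0.0002  0.0922  0.0574]
46 [-0.0002  0.0915  0.0578]
48 [-0.0002  0.0912  0.0562]
50 [-0.0002  0.0905  0.0566]
52 [-0.0002  0.0899  0.0563]
54 [-0.0002  0.0892  0.0567]
56 [-0.0002  0.0886  0.0566]
58 [-0.0002  0.0879  0.0563]
60 [-0.0002  0.0874  0.0553]
62 [-0.0003  0.0872  0.052 ]
64 [-0.0003  0.0873  0.0452]
100 [-0.0006  0.0745  0.0125]
102 [-0.0006  0.0735  0.0122]
104 [-0.0006  0.0726  0.0119]
106 [-0.0006  0.0716  0.0121]
108 [-0.0002  0.0709  0.062 ]
110 [-0.0002  0.0702  0.0638]
112 [-0.0002  0.0696  0.0641]
114 [-0.0002  0.0689  0.0636]
116 [-0.0002  0.0682  0.064 ]
```

apply_moves(rows=[0,0,0,0,0,0,0.7,0,0,0,0,0,0,1,0,0,0,0,0,0,1,0,0,0,0,0,0,1,0,0,0,0,0,0,1], newtons=25)

```text
time: 8.13
tool_pos: [0.5366, -0.1969, 0.0597]
orientation: [0.788, 0.615, -0.001, -0.002]
contact_force: [-2.0, -0.1, 3.2]
width: 0.0271
```

Run:
```python
from h import *
o,M=st();print(tofix(np.array([o['tool_pos']]),np.array([.5398,-.1847]),-.2458))
```

```text
t 8.13 pos [ 0.5366 -0.1969  0.0597] jaw -0.2458 zax [-0.0049  0.002  -1.    ] F [-1.98 -0.08  3.22] M [ 0.16  0.53 -0.01] w 0.0271 q7 -0.22
[[-0.00018632 -0.01260597  0.05967731]]
```

apply_moves(rows=[-0.0002,0,0.0005,0,0,0,1,0.0006,0.0032,0.0005,0,0,0,1,0.0014,0.0064,0.0005,0,0,0,1,0.0021,0.0096,0.0005,0,0,0,1,0.0029,0.0127,0.0005,0,0,0,1])

```text
time: 8.55
tool_pos: [0.5395, -0.1836, 0.0601]
orientation: [0.788, 0.615, -0.001, -0.002]
contact_force: [-0.3, 0.2, -2.2]
width: 0.0272
```

```bash
cat >> h.py <<'E'
def fs():
    o,M=st();e=np.array([[np.cos(-.2458),np.sin(-.2458)],[-np.sin(-.2458),np.cos(-.2458)]])
    print('fix pos',tofix(np.array([o['tool_pos']]),np.array([.5398,-.1847]),-.2458).round(5),'fix F',(e@o['contact_force'][:2]).round(2),o['contact_force'][2].round(2))
E
python3 - <<'E'
from h import *
fs()
w=get('wrist');rodcyl(w,.05,yl=(-.1,.075));P=cloud(w);q=tofix(P.reshape(-1,3),np.array([.5398,-.1847]),-.2458).reshape(P.shape)
m=(abs(q[...,0])<.002);k=q[m&(q[...,2]>.058)&(q[...,1]<.1)];k=k[(k[:,1]<.09)&(k[:,2]>.06)];print('rod end',k[:,1].max())
fs()
E
```

```text
t 8.55 pos [ 0.5395 -0.1836  0.0601] jaw -0.2455 zax [-0.0049  0.0022 -1.    ] F [-0.34  0.25 -2.21] M [ 0.02 -0.02  0.02] w 0.0272 q7 -0.24
fix pos [[-0.00052  0.00103  0.06007]] fix F [-0.39  0.16] -2.21
rod in fixture frame: x@0 -0.0003 slope -0.0011 z@0 0.0496 slope 0.0010 y [-0.0395  0.0748] 13919 res 0.00054
rod end 0.08455609347727056
t 8.6 pos [ 0.5397 -0.1827  0.0601] jaw -0.2447 zax [-0.0048  0.0026 -1.    ] F [-0.05  1.33 -2.18] M [ 0.1  -0.02  0.05] w 0.0272 q7 -0.24
fix pos [[-0.00055  0.00188  0.06009]] fix F [-0.37  1.28] -2.18
```

apply_moves(rows=[0.0003,0,-0.0004,0,0,0,1,0.0004,0.0006,-0.0004,0,0,0,1,0.0006,0.0012,-0.0004,0,0,0,1,0.0008,0.002,-0.0004,0,0,0,1,0.0009,0.0025,-0.0004,0,0,0,1])

```text
time: 9.02
tool_pos: [0.5406, -0.1805, 0.0597]
orientation: [0.788, 0.615, -0.001, -0.002]
contact_force: [-0.8, -1.6, -0.5]
width: 0.0273
```

```bash
python3 -c "
from h import *
fs()"
```

```text
t 9.02 pos [ 0.5406 -0.1805  0.0597] jaw -0.245 zax [-0.0048  0.0024 -1.    ] F [-0.8  -1.62 -0.53] M [-0.34  0.14 -0.01] w 0.0273 q7 -0.25
fix pos [[-0.00023  0.0043   0.05974]] fix F [-0.38 -1.77] -0.53
```

apply_moves(rows=[0.0001,0.0003,0,0,0,0,1,0.0001,0.0006,0,0,0,0,1,0.0002,0.001,0,0,0,0,1,0.0002,0.001,0,0,0,0,1])

```text
time: 9.35
tool_pos: [0.5409, -0.1794, 0.0598]
orientation: [0.788, 0.615, -0.001, -0.002]
contact_force: [-0.8, -1.1, -0.6]
width: 0.027
```

apply_moves(rows=[0,0.0002,0,0,0,0,1,0.0001,0.0004,0,0,0,0,1,0.0001,0.0004,0,0,0,0,1])

```text
time: 9.6
tool_pos: [0.541, -0.179, 0.0597]
orientation: [0.788, 0.615, -0.001, -0.002]
contact_force: [0.4, -1.7, -1.7]
width: 0.0272
```

```bash
python3 -c "
from h import *
fs()"
```

```text
t 9.6 pos [ 0.541  -0.179   0.0597] jaw -0.245 zax [-0.0047  0.0024 -1.    ] F [ 0.39 -1.74 -1.73] M [-0.27  0.08 -0.05] w 0.0272 q7 -0.25
fix pos [[-0.00025  0.00582  0.05973]] fix F [ 0.8 -1.6] -1.73
```

apply_moves(rows=[0,0.0002,0,0,0,0,1,0.0001,0.0004,0,0,0,0,1,0.0001,0.0004,0,0,0,0,1])

```text
time: 9.85
tool_pos: [0.5411, -0.1785, 0.0597]
orientation: [0.788, 0.615, -0.001, -0.002]
contact_force: [-0.3, -1.6, -0.8]
width: 0.0273
```

apply_moves(rows=[0,0.0002,0,0,0,0,1,0.0001,0.0003,0,0,0,0,1,0.0001,0.0003,0,0,0,0,1])

```text
time: 10.1
tool_pos: [0.5411, -0.1783, 0.0597]
orientation: [0.788, 0.615, -0.001, -0.002]
contact_force: [-0.4, -1.7, -1.4]
width: 0.027
```

apply_moves(rows=[0,0.0002,0,0,0,0,1,0.0001,0.0003,0,0,0,0,1,0.0001,0.0003,0,0,0,0,1])

```text
time: 10.35
tool_pos: [0.5412, -0.1782, 0.0598]
orientation: [0.788, 0.615, -0.001, -0.002]
contact_force: [-0.7, -3.1, -1.1]
width: 0.0273
```

apply_moves(rows=[0,0.0002,0,0,0,0,1,0.0001,0.0003,0,0,0,0,1,0.0001,0.0003,0,0,0,0,1])

```text
time: 10.6
tool_pos: [0.5412, -0.1781, 0.0597]
orientation: [0.788, 0.615, -0.001, -0.002]
contact_force: [-0.4, -3.6, -1.8]
width: 0.0272
```

```bash
python3 -c "
from h import *
fs()"
```

```text
t 10.6 pos [ 0.5412 -0.1781  0.0597] jaw -0.2453 zax [-0.005   0.0019 -1.    ] F [-0.43 -3.61 -1.81] M [-0.68  0.2   0.02] w 0.0272 q7 -0.25
fix pos [[-0.00023  0.00676  0.05973]] fix F [ 0.47 -3.6 ] -1.81
```

apply_moves(rows=[0.0001,0.0003,0,0,0,0,1,0.0001,0.0004,0,0,0,0,1,0.0001,0.0005,0,0,0,0,1,0.0001,0.0005,0,0,0,0,1])

```text
time: 10.93
tool_pos: [0.5412, -0.1779, 0.0597]
orientation: [0.788, 0.615, -0.002, -0.002]
contact_force: [-1.0, -4.3, -0.7]
width: 0.0268
```

```bash
python3 -c "
from h import *
fs()"
```

```text
t 10.93 pos [ 0.5412 -0.1779  0.0597] jaw -0.2456 zax [-0.0051  0.0015 -1.    ] F [-0.96 -4.26 -0.67] M [-1.03  0.24  0.03] w 0.0268 q7 -0.25
fix pos [[-0.00024  0.00692  0.05974]] fix F [ 0.1  -4.36] -0.67
```

apply_moves(rows=[0.0001,0.0004,0,0,0,0,1,0.0002,0.0006,0,0,0,0,1,0.0002,0.0008,0,0,0,0,1,0.0002,0.0008,0,0,0,0,1,0.0002,0.0008,0,0,0,0,1])

```text
time: 11.35
tool_pos: [0.5413, -0.1777, 0.0598]
orientation: [0.789, 0.615, -0.002, -0.002]
contact_force: [-1.6, -5.6, -1.2]
width: 0.0272
```

```bash
python3 -c "
from h import *
fs()"
```

```text
t 11.35 pos [ 0.5413 -0.1777  0.0598] jaw -0.246 zax [-5.2e-03  9.0e-04 -1.0e+00] F [-1.57 -5.6  -1.17] M [-1.18  0.34  0.09] w 0.0272 q7 -0.25
fix pos [[-0.00022  0.00721  0.05977]] fix F [-0.16 -5.81] -1.17
```

apply_moves(rows=[0.0002,0.0008,0,0,0,0,1,0.0002,0.0009,0,0,0,0,1,0.0003,0.001,0,0,0,0,1,0.0003,0.001,0,0,0,0,1,0.0003,0.001,0,0,0,0,1])

```text
time: 11.77
tool_pos: [0.5414, -0.1776, 0.0598]
orientation: [0.789, 0.615, -0.002, -0.002]
contact_force: [-2.1, -5.9, -0.9]
width: 0.0271
```

```bash
python3 -c "
from h import *
fs();w=get('wrist');rodcyl(w,.05,yl=(-.1,.08))"
```

```text
t 11.77 pos [ 0.5414 -0.1776  0.0598] jaw -0.2467 zax [-5.7e-03 -1.0e-04 -1.0e+00] F [-2.06 -5.89 -0.85] M [-1.36  0.41  0.  ] w 0.0271 q7 -0.26
fix pos [[-0.00022  0.00731  0.05976]] fix F [-0.56 -6.22] -0.85
rod in fixture frame: x@0 -0.0001 slope -0.0001 z@0 0.0493 slope 0.0004 y [-0.033   0.0799] 13702 res 0.00055
```

apply_moves(rows=[0.0003,0.001,0,0,0,0,1,0.0003,0.0012,0,0,0,0,1,0.0003,0.0013,0,0,0,0,1,0.0003,0.0013,0,0,0,0,1,0.0003,0.0013,0,0,0,0,1])

```text
time: 12.23
tool_pos: [0.5414, -0.1774, 0.0598]
orientation: [0.789, 0.614, -0.003, -0.001]
contact_force: [-2.1, -7.3, 0.0]
width: 0.0272
```

```bash
python3 -c "
from h import *
fs();w=get('wrist');rodcyl(w,.05,yl=(-.1,.08));cv2.imwrite('pics/h.png',w['image'])"
```

```text
t 12.23 pos [ 0.5414 -0.1774  0.0598] jaw -0.2475 zax [-0.0061 -0.0015 -1.    ] F [-2.09 -7.32  0.03] M [-1.54  0.38  0.1 ] w 0.0272 q7 -0.26
fix pos [[-0.00025  0.00744  0.05975]] fix F [-0.24 -7.61] 0.03
rod in fixture frame: x@0 -0.0001 slope -0.0001 z@0 0.0493 slope 0.0006 y [-0.0332  0.0799] 13654 res 0.00052
```

View pics/h.png

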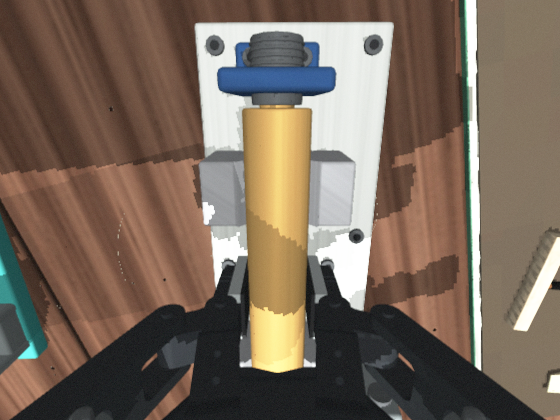

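The shaft came up firm where predicted: hand force about 7.6 N less about 1.7 N friction, so roughly 6 N on the stop. The picture shows the shaft end at (277,110) close against the sleeve at (277,98). Next I release it and lift clear.

apply_moves(rows=[0,0,0,0,0,0,0.45,0,0,0,0,0,0,0.45,0,0,0,0,0,0,0.45,0,0,0,0,0,0,0.45,0,0,0.01,0,0,0,0.45])

```text
time: 12.7
tool_pos: [0.5404, -0.1766, 0.0685]
orientation: [0.789, 0.615, -0.003, -0.003]
contact_force: [-1.1, 0.1, -0.2]
width: 0.047
```

apply_moves(rows=[0,0,0.03,0,0,0,0.45,0,0,0.06,0,0,0,0.45,0,0,0.1,0,0,0,0.45,0,0,0.14,0,0,0,0.45,0,0,0.17,0,0,0,0.45])

```text
time: 13.12
tool_pos: [0.541, -0.1759, 0.2428]
orientation: [0.788, 0.615, -0.002, -0.001]
contact_force: [1.4, -0.6, 0.7]
width: 0.0472
```

```bash
python3 -c "
from h import *
w=get('wrist');fs();rodcyl(w,.05,yl=(-.1,.08))
P=cloud(w);q=tofix(P.reshape(-1,3),np.array([.5398,-.1847]),-.2458).reshape(P.shape)
m=(abs(q[...,0])<.004)&(q[...,2]>.06)&(q[...,2]<.068)&(q[...,1]<.0915)&(q[...,1]>-.1);print('rod y',np.percentile(q[m][:,1],[1,99.5]))
H,S,V=cv2.split(cv2.cvtColor(w['image'],cv2.COLOR_BGR2HSV));m=((H<6)|(H>174))&(S>160)&(V>80)&(q[...,2]>.06);p=q[m];print('red',len(p))
if len(p):print(p.mean(0),p.min(0),p.max(0))"
```

```text
t 13.17 pos [ 0.5431 -0.1762  0.2482] jaw -0.246 zax [ 0.001  -0.0032 -1.    ] F [ 1.67 -0.26  4.61] M [-0.02 -0.12  0.03] w 0.047 q7 -0.15
fix pos [[0.00114 0.009   0.2482 ]] fix F [1.68 0.16] 4.61
rod in fixture frame: x@0 0.0001 slope -0.0011 z@0 0.0492 slope 0.0005 y [-0.0789  0.0799] 3755 res 0.00065
rod y [-0.07684174  0.08985281]
red 1130
[-0.02914513 -0.05099249  0.12416383] [-0.27219027 -0.06837525  0.07645518] [0.10200672 0.02299201 0.26811002]
```

apply_moves(rows=[0.028,-0.024,0,0,0,0,1,0.057,-0.047,0,0,0,0,1,0.086,-0.071,0,0,0,0,1,0.1145,-0.0945,0,0,0,0,1,0.1145,-0.0945,0,0,0,0,1])

```text
time: 13.58
tool_pos: [0.6598, -0.2754, 0.2448]
orientation: [0.79, 0.613, -0.001, 0.0]
contact_force: [0.6, -1.4, -0.6]
width: 0.0002
```

apply_moves(rows=[0,0,0,0,0,0,1,0,0,0,0,0,0,1])

```text
time: 13.75
tool_pos: [0.6597, -0.2754, 0.2439]
orientation: [0.79, 0.613, -0.001, -0.0]
contact_force: [-0.4, 0.0, -0.9]
width: -0.0002
```

```bash
python3 -c "
from h import *
fs();w=get('wrist');cv2.imwrite('pics/i.png',w['image'])
P=cloud(w);q=tofix(P.reshape(-1,3),np.array([.5398,-.1847]),-.2458)
H,S,V=cv2.split(cv2.cvtColor(w['image'],cv2.COLOR_BGR2HSV));m=(((H<6)|(H>174))&(S>160)&(V>80)).ravel()&(q[:,2]>.06)&(abs(q[:,1]+.055)<.03)&(abs(q[:,0])<.12);p=q[m];print('red',len(p))
if len(p):print(p.mean(0),p.min(0),p.max(0))"
```

```text
t 13.75 pos [ 0.6597 -0.2754  0.2439] jaw -0.2502 zax [-2.1e-03 -9.0e-04 -1.0e+00] F [-0.37  0.02 -0.9 ] M [-0.05 -0.    0.02] w -0.0002 q7 -0.11
fix pos [[ 0.13833 -0.05882  0.24395]] fix F [-0.36 -0.07] -0.9
red 669
[ 0.09399327 -0.05316044  0.1476919 ] [ 0.08325818 -0.06766874  0.13304636] [ 0.10172354 -0.04211939  0.15351244]
```

View pics/i.png

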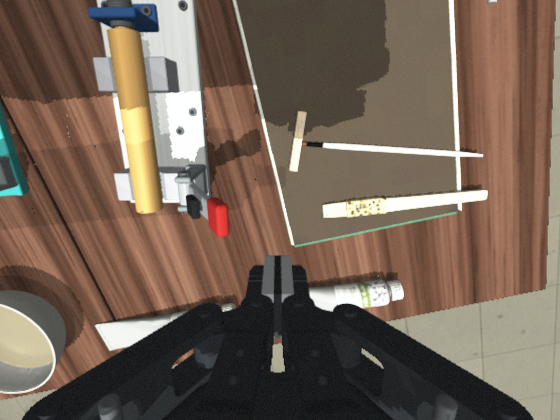

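The wrist view shows the closed fingertips at (278,262), the red tab at (218,217), and the shaft in the Vs against the stop at (125,28). The hand is clear on the tab's outer side.

apply_moves(rows=[0.001,0.004,-0.03,0,0,0,1,0.001,0.004,-0.06,0,0,0,1,0.001,0.004,-0.079,0,0,0,1,0.001,0.004,-0.079,0,0,0,1])

```text
time: 14.13
tool_pos: [0.6579, -0.2697, 0.162]
orientation: [0.789, 0.614, -0.003, -0.002]
contact_force: [-0.2, -0.6, -0.7]
width: 0.0004
```

apply_moves(rows=[-0.005,0.0012,0,0,0,0,1,-0.01,0.0024,0,0,0,0,1,-0.015,0.0036,0,0,0,0,1,-0.02,0.005,0,0,0,0,1,-0.025,0.0062,0,0,0,0,1])

```text
time: 14.55
tool_pos: [0.6354, -0.264, 0.1655]
orientation: [0.789, 0.614, -0.0, 0.002]
contact_force: [13.9, -3.8, 9.9]
width: 0.0002
```

```bash
python3 -c "
from h import *
fs()"
```

```text
t 14.55 pos [ 0.6354 -0.264   0.1655] jaw -0.2485 zax [ 0.0018 -0.0026 -1.    ] F [13.86 -3.77  9.94] M [-0.73 -2.85  0.  ] w 0.0002 q7 -0.13
fix pos [[ 0.11201 -0.0537   0.16554]] fix F [14.36 -0.28] 9.94
```

apply_moves(rows=[-0.0078,0.0019,0.004,0,0,0,1,-0.0155,0.0039,0.008,0,0,0,1,-0.0233,0.0058,0.0105,0,0,0,1,-0.031,0.0078,0.012,0,0,0,1,-0.038,0.0095,0.013,0,0,0,1])

```text
time: 14.97
tool_pos: [0.5996, -0.2551, 0.1824]
orientation: [0.789, 0.614, 0.002, 0.006]
contact_force: [7.8, -1.1, 8.7]
width: 0.0001
```

```bash
python3 -c "
from h import *
fs()
P=cloud(get('scene'));w=old('scene');q=tofix(P.reshape(-1,3),np.array([.5398,-.1847]),-.2458)
H,S,V=cv2.split(cv2.cvtColor(w['image'],cv2.COLOR_BGR2HSV));m=(((H<6)|(H>174))&(S>160)&(V>80)).ravel()&(q[:,2]>.06)&(abs(q[:,1]+.055)<.03)&(abs(q[:,0])<.12);p=q[m];print('red',len(p))
if len(p):print(p.mean(0),p.min(0),p.max(0))"
```

```text
t 14.97 pos [ 0.5996 -0.2551  0.1824] jaw -0.2487 zax [ 0.0106 -0.0058 -0.9999] F [ 7.77 -1.08  8.65] M [-0.4  -1.63 -0.02] w 0.0001 q7 -0.12
fix pos [[ 0.07516 -0.0537   0.18244]] fix F [7.8  0.85] 8.65
red 29
[ 0.05656098 -0.0531989   0.15581271] [ 0.05155461 -0.06972356  0.1411024 ] [ 0.06461258 -0.04110155  0.1646098 ]
```

apply_moves(rows=[-0.008,0.002,-0.002,0,0,0,1,-0.016,0.004,-0.004,0,0,0,1,-0.0243,0.006,-0.0055,0,0,0,1,-0.0322,0.008,-0.007,0,0,0,1,-0.04,0.01,-0.0095,0,0,0,1])

```text
time: 15.43
tool_pos: [0.5607, -0.2452, 0.1768]
orientation: [0.789, 0.614, 0.004, 0.009]
contact_force: [4.7, -1.1, 8.0]
width: 0.0003
```

```bash
cat >> h.py <<'E'
def red():
    for n in('scene','top'):
        w=get(n);q=tofix(cloud(w).reshape(-1,3),np.array([.5398,-.1847]),-.2458)
        H,S,V=cv2.split(cv2.cvtColor(w['image'],cv2.COLOR_BGR2HSV));m=(((H<6)|(H>174))&(S>160)&(V>80)).ravel()&(q[:,2]>.06)&(abs(q[:,1]+.055)<.03)&(abs(q[:,0])<.12);p=q[m];print(n,'red',len(p))
        if len(p):print(p.mean(0).round(4),p.min(0).round(4),p.max(0).round(4))
E
python3 -c "
from h import *
fs();red()"
```

```text
t 15.43 pos [ 0.5607 -0.2452  0.1768] jaw -0.2488 zax [ 0.0173 -0.009  -0.9998] F [ 4.68 -1.07  8.  ] M [-0.21 -0.85 -0.03] w 0.0003 q7 -0.1
fix pos [[ 0.03497 -0.05363  0.17676]] fix F [4.8  0.11] 8.0
scene red 26
[ 0.0197 -0.0524  0.1533] [ 0.0118 -0.0641  0.1413] [ 0.029  -0.0418  0.1627]
top red 1
[ 0.0168 -0.045   0.1586] [ 0.0168 -0.045   0.1586] [ 0.0168 -0.045   0.1586]
```

apply_moves(rows=[-0.0068,0.0017,-0.003,0,0,0,1,-0.0136,0.0034,-0.006,0,0,0,1,-0.0204,0.0051,-0.0105,0,0,0,1,-0.0272,0.0068,-0.0155,0,0,0,1,-0.033,0.0083,-0.021,0,0,0,1])

```text
time: 15.95
tool_pos: [0.5275, -0.237, 0.1573]
orientation: [0.789, 0.614, 0.004, 0.01]
contact_force: [1.7, 0.0, 9.5]
width: 0.0002
```

```bash
python3 -c "
from h import *
fs();red()"
```

```text
t 15.95 pos [ 0.5275 -0.237   0.1573] jaw -0.2489 zax [ 0.0194 -0.0111 -0.9998] F [1.73 0.02 9.53] M [-0.01 -0.29  0.03] w 0.0002 q7 -0.09
fix pos [[ 0.00084 -0.05376  0.1573 ]] fix F [1.67 0.44] 9.53
scene red 16
[-0.0149 -0.0562  0.1378] [-0.02   -0.0712  0.1321] [-0.0083 -0.0426  0.1423]
top red 2
[-0.0186 -0.0434  0.1584] [-0.0238 -0.0469  0.137 ] [-0.0135 -0.0399  0.1798]
```

apply_moves(rows=[-0.0058,0.0015,-0.006,0,0,0,1,-0.011,0.0028,-0.012,0,0,0,1,-0.015,0.0038,-0.0175,0,0,0,1,-0.0185,0.0046,-0.023,0,0,0,1,-0.0215,0.0053,-0.028,0,0,0,1])

```text
time: 16.47
tool_pos: [0.5068, -0.2319, 0.1302]
orientation: [0.789, 0.614, 0.005, 0.012]
contact_force: [6.6, -2.3, 4.8]
width: -0.0001
```

```bash
python3 -c "
from h import *
fs();red()"
```

```text
t 16.47 pos [ 0.5068 -0.2319  0.1302] jaw -0.2489 zax [ 0.0228 -0.0127 -0.9997] F [ 6.58 -2.31  4.83] M [-0.27 -1.44  0.02] w -0.0001 q7 -0.09
fix pos [[-0.02056 -0.05379  0.13018]] fix F [ 6.94 -0.64] 4.83
scene red 30
[-0.035  -0.0525  0.1049] [-0.0439 -0.0661  0.0967] [-0.023  -0.0411  0.1115]
top red 2
[-0.0403 -0.0437  0.1352] [-0.0453 -0.0475  0.1113] [-0.0352 -0.0398  0.159 ]
```

apply_moves(rows=[0.002,0,0.01,0,0,0,1,0.002,0,0.02,0,0,0,1,-0.006,0.0015,0.022,0,-0.02,0,1,-0.011,0.0027,0.022,0,-0.02,0,1,-0.011,0.0027,0.022,0,-0.02,0,1])

```text
time: 16.98
tool_pos: [0.4939, -0.2292, 0.1522]
orientation: [0.789, 0.613, 0.012, 0.017]
contact_force: [-0.0, -0.5, -0.6]
width: 0.0003
```

```bash
python3 -c "
from h import *
fs();red();w=old('scene')
im=cv2.resize(w['image'][150:240,240:360],(800,600),interpolation=cv2.INTER_CUBIC);cv2.imwrite('pics/j.png',im)"
```

```text
t 16.98 pos [ 0.4939 -0.2292  0.1522] jaw -0.2497 zax [ 0.04   -0.0131 -0.9991] F [-0.   -0.5  -0.61] M [ 0.05  0.1  -0.02] w 0.0003 q7 -0.05
fix pos [[-0.03365 -0.05433  0.15225]] fix F [ 0.12 -0.49] -0.61
scene red 33
[-0.0333 -0.0544  0.1034] [-0.0433 -0.0705  0.0918] [-0.018  -0.04    0.1127]
top red 1
[-0.0406 -0.0496  0.1069] [-0.0406 -0.0496  0.1069] [-0.0406 -0.0496  0.1069]
```

View pics/j.png

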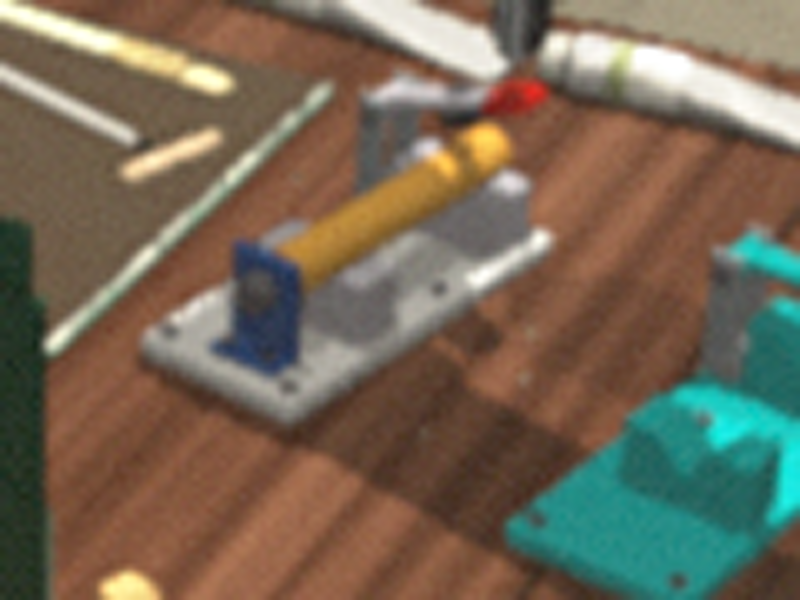

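The strap is at about 0.4 rad with the red tab at crop (518,95). The shaft is still seated against the stop, and the fingers are above the tab. Next I level the tool and press down.

apply_moves(rows=[0,0,-0.008,0.013,0.04,0,1,0,0,-0.016,0.013,0.04,0,1,0,0,-0.023,0.013,0.04,0,1,0,0,-0.029,0.013,0.04,0,1,0,0,-0.034,0.013,0.04,0,1])

```text
time: 17.5
tool_pos: [0.4945, -0.229, 0.1171]
orientation: [0.79, 0.614, 0.0, -0.0]
contact_force: [-1.9, 0.6, 6.9]
width: 0.0001
```

```bash
python3 -c "
from h import *
fs();red()"
```

```text
t 17.5 pos [ 0.4945 -0.229   0.1171] jaw -0.2492 zax [-0.e+00  7.e-04 -1.e+00] F [-1.86  0.6   6.85] M [ 0.18  0.57 -0.01] w 0.0001 q7 -0.09
fix pos [[-0.03315 -0.05395  0.1171 ]] fix F [-1.95  0.13] 6.85
scene red 19
[-0.0419 -0.0537  0.0893] [-0.0471 -0.0695  0.0834] [-0.0282 -0.0428  0.0955]
top red 0
```

apply_moves(rows=[0,0,-0.003,0,0,0,1,0,0,-0.005,0,0,0,1,0,0,-0.007,0,0,0,1,0,0,-0.009,0,0,0,1,0,0,-0.01,0,0,0,1])

```text
time: 18.02
tool_pos: [0.4934, -0.2286, 0.1065]
orientation: [0.79, 0.614, -0.0, -0.001]
contact_force: [-7.6, 2.6, 11.2]
width: -0.0002
```

apply_moves(rows=[0,0,-0.001,0,0,0,1,0,0,-0.0015,0,0,0,1,0,0,-0.002,0,0,0,1,0,0,-0.002,0,0,0,1])

```text
time: 18.35
tool_pos: [0.4931, -0.2285, 0.1048]
orientation: [0.79, 0.614, -0.001, -0.001]
contact_force: [-4.5, 1.6, 11.1]
width: -0.0001
```

apply_moves(rows=[0,0,-0.001,0,0,0,1,0,0,-0.0015,0,0,0,1,0,0,-0.0015,0,0,0,1,0,0,-0.0015,0,0,0,1])

```text
time: 18.68
tool_pos: [0.493, -0.2285, 0.104]
orientation: [0.789, 0.614, -0.001, -0.001]
contact_force: [-6.8, 1.9, 14.4]
width: 0.0003
```

apply_moves(rows=[0.0003,0,-0.0008,0,0,0,1,0.0003,0,-0.0013,0,0,0,1,0.0003,0,-0.0013,0,0,0,1,0.0003,0,-0.0013,0,0,0,1])

```text
time: 19.02
tool_pos: [0.4931, -0.2285, 0.1039]
orientation: [0.79, 0.614, -0.001, -0.001]
contact_force: [-9.9, 2.7, 20.0]
width: 0.0001
```

apply_moves(rows=[0.0003,0,-0.0012,0,0,0,1,0.0003,0,-0.0018,0,0,0,1,0.0003,0,-0.0018,0,0,0,1,0.0003,0,-0.0018,0,0,0,1])

```text
time: 19.35
tool_pos: [0.4932, -0.2285, 0.1037]
orientation: [0.79, 0.614, -0.002, -0.001]
contact_force: [-12.8, 4.1, 26.0]
width: 0.0002
```

```bash
python3 -c "
from h import *
fs();red()"
```

```text
t 19.35 pos [ 0.4932 -0.2285  0.1037] jaw -0.2493 zax [-0.0041 -0.0015 -1.    ] F [-12.75   4.14  26.02] M [ 0.84  2.8  -0.01] w 0.0002 q7 -0.1
fix pos [[-0.03456 -0.0538   0.1037 ]] fix F [-13.38   0.92] 26.02
scene red 21
[-0.0433 -0.053   0.076 ] [-0.0517 -0.0676  0.0698] [-0.028  -0.0403  0.0824]
top red 1
[-0.0487 -0.0484  0.0902] [-0.0487 -0.0484  0.0902] [-0.0487 -0.0484  0.0902]
```

Firm at 26 N with no further travel, so the strap is closed. Lifting straight off and moving away to check.

apply_moves(rows=[0,0,0.002,0,0,0,1,0,0,0.01,0,0,0,1,0,0,0.04,0,0,0,1,0,0,0.08,0,0,0,1,0,0,0.12,0,0,0,1])

```text
time: 19.87
tool_pos: [0.4926, -0.2279, 0.2245]
orientation: [0.789, 0.614, -0.002, -0.002]
contact_force: [1.1, -0.2, 0.2]
width: -0.0
```

apply_moves(rows=[0,-0.03,0.02,0,0,0,1,0,-0.06,0.04,0,0,0,1,0,-0.08,0.06,0,0,0,1,0,-0.08,0.06,0,0,0,1,0,-0.08,0.06,0,0,0,1])

```text
time: 20.28
tool_pos: [0.4927, -0.309, 0.2851]
orientation: [0.79, 0.613, -0.002, -0.001]
contact_force: [-0.1, 1.1, -0.7]
width: 0.0
```

```bash
python3 -c "
from h import *
fs();red();w=get('wrist');cv2.imwrite('pics/k.png',w['image']);rodcyl(w,.05,yl=(-.1,.08))
P=cloud(w);q=tofix(P.reshape(-1,3),np.array([.5398,-.1847]),-.2458).reshape(P.shape)
m=(abs(q[...,0])<.004)&(q[...,2]>.06)&(q[...,2]<.068)&(q[...,1]<.0915)&(q[...,1]>-.1);print('rod y',np.percentile(q[m][:,1],[1,99.5]))
H,S,V=cv2.split(cv2.cvtColor(w['image'],cv2.COLOR_BGR2HSV));m=((H<6)|(H>174))&(S>160)&(V>80)&(q[...,2]>.06)&(abs(q[...,1]+.055)<.03)&(abs(q[...,0])<.12);p=q[m];print(len(p),np.median(p,0),np.percentile(p,[2,98],axis=0))
t=p[p[:,2]>.074];print('tab top slope',np.polyfit(t[:,0],t[:,2],1))"
```

```text
t 20.28 pos [ 0.4927 -0.309   0.2851] jaw -0.2507 zax [-3.5e-03 -5.0e-04 -1.0e+00] F [-0.09  1.14 -0.73] M [ 0.02  0.01 -0.03] w 0.0 q7 0.1
fix pos [[-0.01539 -0.13205  0.28515]] fix F [-0.36  1.08] -0.73
scene red 37
[-0.0387 -0.054   0.0767] [-0.0485 -0.0705  0.0684] [-0.0267 -0.0408  0.0825]
top red 40
[-0.0393 -0.0543  0.0787] [-0.0494 -0.0634  0.0698] [-0.0284 -0.0449  0.0834]
rod in fixture frame: x@0 0.0002 slope -0.0018 z@0 0.0493 slope -0.0010 y [-0.0792  0.0511] 3051 res 0.00067
rod y [-0.07795511  0.04950333]
595 [-0.03551104 -0.05551665  0.078613  ] [[-0.04720195 -0.06741406  0.07632325]
 [-0.02416762 -0.04400402  0.08011659]]
tab top slope [0.02622342 0.07945813]
```

View pics/k.png

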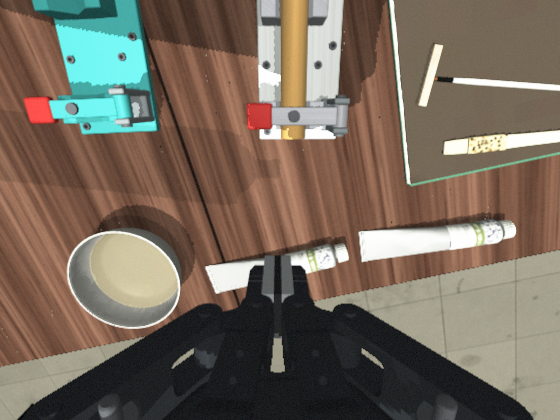

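The strap lies closed over the shaft, with the tab at (260,116) matching the nominal closed position within 1 mm. One last check: compare the shaft ends from the same pose I used right after release.

apply_moves(rows=[0.012,0.033,-0.01,0,0,0,1,0.025,0.066,-0.02,0,0,0,1,0.038,0.1,-0.03,0,0,0,1,0.05,0.133,-0.037,0,0,0,0.45,0.05,0.133,-0.037,0,0,0,0.45])

```text
time: 20.85
tool_pos: [0.5438, -0.1637, 0.245]
orientation: [0.785, 0.619, -0.001, -0.004]
contact_force: [-0.3, 1.8, 0.7]
width: 0.0233
```

apply_moves(rows=[0,0,0,0,0,0,0.45,0,0,0,0,0,0,0.45])

```text
time: 21.02
tool_pos: [0.5437, -0.1613, 0.2443]
orientation: [0.784, 0.621, -0.001, -0.005]
contact_force: [-0.3, 0.7, 0.2]
width: 0.0465
```

```bash
python3 -c "
from h import *
w=get('wrist');fs();rodcyl(w,.05,yl=(-.1,.08))
P=cloud(w);q=tofix(P.reshape(-1,3),np.array([.5398,-.1847]),-.2458).reshape(P.shape)
m=(abs(q[...,0])<.004)&(q[...,2]>.06)&(q[...,2]<.068)&(q[...,1]<.0915)&(q[...,1]>-.1);print('rod y',np.percentile(q[m][:,1],[1,99.5]))
k=q[(abs(q[...,0])<.003)&(q[...,1]>.084)&(q[...,1]<.1)&(q[...,2]>.05)];k=k[np.argsort(k[:,1])];print(k[::max(1,len(k)//25),1:].round(4))
im=cv2.resize(w['image'][0:140,190:370],(800,600),interpolation=cv2.INTER_CUBIC);cv2.imwrite('pics/l.png',im)"
```

```text
t 21.07 pos [ 0.5436 -0.1629  0.2446] jaw -0.2336 zax [-0.0081  0.0055 -1.    ] F [-0.59 -0.63  0.68] M [-0.03 -0.04 -0.02] w 0.0473 q7 -0.17
fix pos [[-0.00166  0.02209  0.24462]] fix F [-0.42 -0.75] 0.68
rod in fixture frame: x@0 0.0002 slope -0.0027 z@0 0.0493 slope -0.0012 y [-0.0789  0.0796] 3040 res 0.00077
rod y [-0.07674201  0.08951618]
[[0.084  0.0639]
 [0.0849 0.063 ]
 [0.0858 0.0621]
 [0.0859 0.0634]
 [0.0868 0.0627]
 [0.0876 0.0627]
 [0.0878 0.0641]
 [0.0886 0.0635]
 [0.0895 0.0621]
 [0.0896 0.0633]
 [0.09   0.0552]
 [0.0909 0.0545]
 [0.091  0.0562]
 [0.0919 0.0551]
 [0.0929 0.0576]
 [0.0931 0.059 ]
 [0.0939 0.0582]
 [0.094  0.0592]
 [0.0948 0.059 ]
 [0.0949 0.06  ]
 [0.0958 0.0592]
 [0.0969 0.066 ]
 [0.097  0.0661]
 [0.0979 0.0671]
 [0.0979 0.0677]
 [0.0988 0.0685]
 [0.0989 0.0688]
 [0.0997 0.0684]]
```

View pics/l.png

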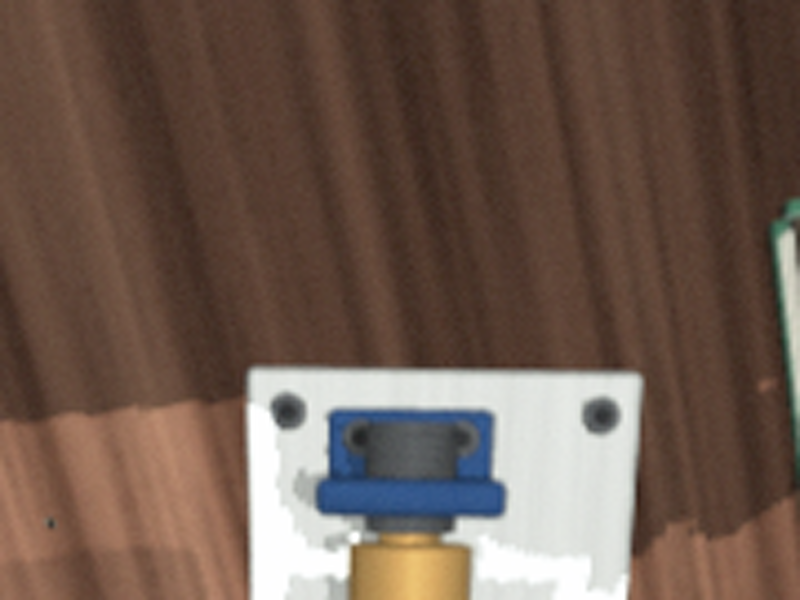

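The shaft end is unchanged from right after release: 89.5 vs 89.9 mm, with the rear end identical. It still rests against the button at crop (410,540). The hand is clear, so I'm handing in.

```bash
python3 -c "
from h import *
print(bot.finish_job());st()"
```

```text
the job is handed in; nothing more can be done
None
the job is handed in; nothing more can be done
```

The shaft is in the V-blocks with its end against the stop and the strap is clamped over it. I handed the job in at about 21 s, and no verdict was given.

- **Seating:** I laid the shaft in the white fixture's V-blocks, released it to settle, then regripped it lightly. My last fit puts it 0.2 mm off the seat across and 0.5 mm low, within 0.003 rad of the V's direction.
- **Stop:** Sliding friction was about 1.7 N. The shaft came up firm where the pictures had predicted, about 3 mm past first touch on the button. I raised the hand force to 7.6 N, which leaves roughly 6 N on the stop after friction; the stop force itself was inferred, not read.
- **Strap:** I swung it over with closed fingers and pressed the tab until it was firm at 26 N with no further travel. The tab lies within 1 mm of its nominal closed position.
- **Last checks:** The front end of the shaft reads 0.4 mm farther back than just after release, while the rear end reads the same. Either way at least about 2.5 mm of button travel should remain pushed in. The hand is clear and reads no contact force.
- **Not measured:** I did not measure the pad's clamping force, and I did not check the bystanders' positions at the end. The hand stayed well clear of them throughout.

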